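# Wedge a loose sample tile flush in its holder

## Robot

A 6-joint arm with a two-finger parallel gripper is mounted at the origin on the work surface. World frame = base frame: x ahead of the robot, y to its left, z up, the work surface at z = 0. Lengths are in m, angles in rad, forces in N, time in s.
With the tool pointing down it reaches from about 0.25 to 0.775 m from the base axis. Payload 4 kg.
Tool frame: the origin (TCP) lies midway between the tips of the shut fingers; the grasp point (between the pads) lies 19 mm behind it (robot.grasp_offset is the distance from the TCP to the grasp point, in m); z points along the fingers, y is the direction in which the jaws open and shut (so a half turn about z gives the same grasp; the last joint's range is limited). The gripper opens to 94 mm and grips with 3 to 60 N. Pads are 16 mm wide; open, the fingers measure 119 mm over their backs; the gripper's body (75 mm by 177 mm) begins 78 mm behind the grasp point.
Start: joints at [1.053, 0.087, 1.371, -0, 1.684, -0.103], TCP at [0.222, 0.503, 0.206] pointing down, gripper open.
Joint ranges: [-3.1, 3.1], [-0.76, 2.03], [0.27, 2.55], [-1.08, 4.22], [0.17, 2.65], [-2.57, 2.57]. Speed limits (rad/s): [2.79, 2.79, 3.14, 3.14, 3.14, 3.14].

## Interface

Orientations are given as [roll, pitch, yaw] about the fixed x, y, z axes, in that order (R = Rz(yaw) Ry(pitch) Rx(roll)).
In Python, from bench import status, viewer, order, robot gives the robot as it stands. The module is installed in compiled form; this text tells all that it offers.
- The arm moves only by the tool move_arm, never from a script. Its argument "targets" is a list of rows, each a list of 3 entries, a list of its own where there are three numbers: the shift along the tool's x, y, z in mm, then the turn, a rotation vector about the tool's x, y, z in degrees, then the opening, from -1 (shut) to 1 (fully open). A call has 1 to 20 rows; each row is the pose to reach, as a shift and turn from the pose commanded when the call began, along the tool's axes at that moment; what a row does not reach only later rows make up. A row lasts 1/8 s, in which the tool goes at most 62.5 mm and 10.7 degrees, less where a joint would pass 70% of its speed; a pose out of reach is approached as far as the arm can. A call with a gripper value outside its range is refused whole. The fingers move at their own pace and stop on an object; the grip force is fixed at half the most. Time passes only in rows, so rows that repeat a pose let the fingers close. It gives the time, the measured TCP pose, the force and the opening at its end, in the units of the state.
- status.get_obs(): the state, without advancing time (a new reading comes with each control period).
- viewer.snapshot(name): name is "scene" or "top" or "wrist"; returns the picture (384x512x3 uint8, red, green, blue); there is no depth.
- viewer.camera_model(name): a dict with "K" (3x3 intrinsics, pixels), "xyz" and "attitude" of the camera in the world; the wrist camera has in their place "T_tool_cam" (4x4, takes a point from camera to tool coordinates, whose origin is the TCP and whose axes are the flange's). Camera axes: x right, y up, looking along -z (the intrinsics and any distortion apply to the point x, -y, -z); pixel columns grow to the right and rows downward; lengths in m; the calibration is good to about 2 mm. A picture is of the moment at which its call begins: read the wrist's pose just before it. camera_model takes no time and is no camera call.
- order.close_job(): hands the job in, once; it reports no verdict.
The state is a dict: "time": time; "joint_positions": joint angles; "qvel": joint speeds; "joint_torque": joint torques, N m; "tool_pos": TCP position; "ee_rot": TCP orientation; "wrist_force": force on the tool from outside, world axes, zero at the start; "wrist_torque": the same for the moment, N m; "width": finger opening in m.
Only numpy, scipy, OpenCV 4.12 (cv2) and the standard library are available. Lean on these libraries where they do the work, as an engineer would, in place of code of your own. Each camera call takes 0.05 s, during which the arm holds its last target. There are 200 camera calls.

## Task

One of the two sample tiles in the black two-bay holder, the dark red one, is narrower than its bay and lies loose. Pick up the brass wedge by its upright grip and slide it, thin rounded end first, along the bay floor between that tile and the sloping rail until it jams and presses the tile flush against the bay's straight fence; the gap in the other bay is too tight for the wedge, so leave the grey tile and the things around it undisturbed. Finish while still holding the wedge and pushing it home, without letting go, so that the clip can be screwed down.

Things in the scene. Friction and masses are not known exactly. Their poses are not given: they have to be found in the camera images.
- holder: Fixed specimen holder: black plate 115 (x) x 148 (y) x 8 mm with two equal bays side by side, open at their mouths towards -x. Fences, rails and end wall stand 12 mm above the plate. Origin: centre of its underside; x points into the bays. In front of the mouths the plate is a flat apron 45 mm long, level with the bay floors (8 mm above the bench).
- fence0: Straight aluminium fence of bay 0. Origin: on its face at the bay's mouth, at bay floor level. x points into the bay (the way the wedge goes in), y across the bay to its sloping rail, z up. The face lies along x at y = 0, 60 mm long, up to the end wall at x = 60. The bay is 60 mm wide at the mouth, 51.4 mm at the end wall (taper 1:7); the apron is at x = -45 to 0.
- fence1: Straight fence of bay 1, same form and axes as fence0, 68 mm from it along y.
- rail0: Sloping aluminium rail of bay 0. Origin: on its sloping face at the mouth, at bay floor level, 60 mm along y from the origin of fence0. x runs along the sloping face into the bay, turned 0.142 rad (1:7) clockwise seen from above from the fence's x, so the bay narrows inwards. On top, 42 mm along, a screw head 9 mm wide stands 8 mm above the rail.
- rail1: Sloping rail of bay 1, opposite fence1; as rail0 (128 mm along y from the origin of fence0).
- tile_narrow: Loose dark red ceramic tile, 56 (x) x 41 (y) x 10 mm, on the floor of either bay, 2 to 5 mm off the fence and up to 2 degrees askew. Origin: centre of its underside; axes nearly as the fence's. When flush its centre is 20.5 mm from the fence face and the gap to the rail is 19 mm at the mouth, narrowing 1:7.
- tile_narrow_center (a point): Centre of the dark red tile, 5 mm above the bay floor; axes as the tile's.
- tile_wide_center (a point): Centre of the other tile, blue-grey, 56 (x) x 50 (y) x 10 mm, which nearly fills the other bay: its gap at the rail is at most 10 mm at the mouth. To be left alone.
- tile_wide: The same blue-grey tile; origin at the centre of its underside.
- wedge: Brass wedge 85 mm long (x), 14 mm high, 0.13 to 0.25 kg, on the bench left or right of the holder, grip up. Origin on its underside; x towards the thin rounded end (nose radius 6). Straight face: plane y = -11 mm. Sloping face on +y, taper 1:7: 12 mm thick at x = 42.5, 24 mm at x = -42.5. Rigid; it jams with its thin end about 49 mm inside the mouth: keep 8 to 20 N on it along x.
- wedge_grip (a point): Centre of the wedge's upright grip, a block 24 (x) x 12 (y) mm, reaching from 14 to 56 mm above the underside. This point is 38 mm above the underside, at wedge x = -26.5, y = 0 (69 mm behind the thin end). Axes as the wedge's; grasp it across y. Seated, the wedge's x is parallel to the fence's x, straight face on the tile, sloping face on the rail.
- wedge_tip (a point): Point of the wedge at the very thin end (x = 42.5 mm) in the plane of its straight face (y = -11 mm), at the underside; axes as the wedge's.
- petri_center (a point): Bystander: clear plastic petri dish, 63 mm across, 15 mm high; its centre, 7.5 mm up. On the side of the holder where the wedge is not.
- blower_center (a point): Bystander: black rubber dust blower with a red nozzle, upright, 56 mm across, 115 mm high; point on its axis 35 mm up.
- slide_box_center (a point): Bystander: blue slide box 87 x 102 x 32 mm; its centre, 16 mm up.
Mind the look-alikes: they are no part of the job. Of the things like the wedge, leave any that is turquoise; of the rest the larger one is meant.

How it is judged:
At the end, for the whole second after the job is handed in: Red tile within 1.5 mm of flush on its fence, parallel within 2 deg, pressed on it over 1.5 N; wedge low in that gap, thin end 30 to 59 mm in, pressing tile over 1.5 N and rail over 1 N; gripper still on the wedge (over 1.5 N), nothing moving (((y of tile_narrow_center in the frame of fence0 between 0.019 and 0.022 m and angle between the x axis of tile_narrow_center and the x axis of fence0, either way round below 0.035 rad and x of wedge_tip in the frame of fence0 between 0.03 and 0.0595 m and y of wedge_tip in the frame of fence0 between 0.038 and 0.0445 m and z of wedge_tip in the frame of fence0 below 0.006 m and contact force between tile_narrow and fence0 above 1.5 N and contact force between wedge and tile_narrow above 1.5 N and contact force between wedge and rail0 above 1 N) or (y of tile_narrow_center in the frame of fence1 between 0.019 and 0.022 m and angle between the x axis of tile_narrow_center and the x axis of fence1, either way round below 0.035 rad and x of wedge_tip in the frame of fence1 between 0.03 and 0.0595 m and y of wedge_tip in the frame of fence1 between 0.038 and 0.0445 m and z of wedge_tip in the frame of fence1 below 0.006 m and contact force between tile_narrow and fence1 above 1.5 N and contact force between wedge and tile_narrow above 1.5 N and contact force between wedge and rail1 above 1 N)) and contact force between the fingers and wedge above 1.5 N and linear speed of wedge below 0.01 m/s); the arm keeps its last pose, push and grip.
It fails at once if the grey tile is pushed more than 5 mm (distance of tile_wide_center from where it was at the start of the episode above 0.005 m).
It fails at once if the wedge is forced against the grey tile (over 4 N) (contact force between wedge and tile_wide above 4 N).
It fails at once if the petri is moved more than 20 mm (distance of petri_center from where it was at the start of the episode above 0.02 m).
It fails at once if the blower is moved more than 20 mm (distance of blower_center from where it was at the start of the episode above 0.02 m).
It fails at once if the slide box is moved more than 20 mm (distance of slide_box_center from where it was at the start of the episode above 0.02 m).
It also fails if it takes over 45 s, if anything falls off the work surface, if the arm or the gripper's body presses on something with over 40 N, if the wrist force passes 120 N, or if a joint passes its speed limit or range.

## Working session

There is one attempt and no reset: what is moved stays moved. The work goes in short steps, Python scripts to look and compute and a tool call to move; the robot and the scene stay as the last step left them, time stands still between calls to the robot, and variables do not carry over. Pictures are saved under pics/ and viewed, about 8 in all and at most 12, crops included, and the job is handed in when it is done.

Besides the shell and the picture viewer there is one more tool, called as name([rows], argument=value, ...), one row to a line, values as JSON. move_arm: Moves the arm, as the interface text tells. Its arguments: {"type":"object","properties":{"targets":{"type":"array"}},"required":["targets"]}

```bash
mkdir -p pics; cat > h.py <<'E'
import numpy as np, cv2
from scipy.spatial.transform import Rotation as R
from bench import status, viewer, order, robot
def save(name,fn):
    im=viewer.snapshot(name); cv2.imwrite('pics/'+fn,im[:,:,::-1]); return im
def cam(name,obs=None):
    m=viewer.camera_model(name); K=np.array(m['K'])
    if name=='wrist':
        T=np.eye(4); T[:3,:3]=R.from_euler('xyz',obs['ee_rot']).as_matrix(); T[:3,3]=obs['tool_pos']
        T=T@np.array(m['T_tool_cam']); return K,T[:3,:3],T[:3,3],m
    a=np.array(m['attitude']); Rm=a if a.shape==(3,3) else R.from_euler('xyz',a).as_matrix()
    return K,Rm,np.array(m['xyz']),m
def px2w(c,uv,z):
    K,Rm,p,m=c; uv=np.atleast_2d(uv).astype(float)
    d=m.get('distortion',m.get('dist')); 
    n=cv2.undistortPoints(uv[:,None],K,None if d is None else np.array(d,float))[:,0]
    r=np.c_[n[:,0],-n[:,1],-np.ones(len(n))]@Rm.T
    return p+r*((z-p[2])/r[:,2])[:,None]
def w2px(c,P):
    K,Rm,p,m=c; q=(np.atleast_2d(P)-p)@Rm; q=q*[1,-1,-1]
    return (q/q[:,2:])@K.T
E
python3 - <<'E'
from h import *
print(status.get_obs())
for n in('top','scene','wrist'): print(n,viewer.camera_model(n))
a=save('top','top0.png'); save('scene','scene0.png'); save('wrist','wrist0.png')
E
```

```text
{'time': 0.0, 'joint_positions': array([ 1.05287203e+00,  8.79310587e-02,  1.37225262e+00,  1.78346141e-05,
        1.68359592e+00, -1.03118175e-01]), 'qvel': array([-0.00060897, -0.00148999, -0.00010128,  0.00060144,  0.00061184,
        0.00138845]), 'joint_torque': array([-9.74674276e-05, -3.40184712e+01, -3.02426684e+01,  7.18412362e-02,
        3.28742468e-02, -1.59885171e-04]), 'tool_pos': array([0.22139008, 0.50287193, 0.2043181 ]), 'ee_rot': array([-3.13941915e+00, -2.42745460e-04,  2.72678825e+00]), 'wrist_force': array([-0.20839686, -0.07695069, -0.23744859]), 'wrist_torque': array([-0.04305647,  0.04667727, -0.00176168]), 'width': 0.0938928389388808}
top {'K': array([[349.08644137,   0.        , 254.74923435],
       [  0.        , 349.08644137, 188.80108899],
       [  0.        ,   0.        ,   1.        ]]), 'xyz': array([ 0.45362849, -0.03004985,  0.9024292 ]), 'attitude': array([ 0.05871135, -0.00296704, -1.56036775])}
scene {'K': array([[458.28999383,   0.        , 254.2556321 ],
       [  0.        , 458.28999383, 192.4042592 ],
       [  0.        ,   0.        ,   1.        ]]), 'xyz': array([ 1.07204965, -0.66348627,  0.86378361]), 'attitude': array([0.799285  , 0.02162591, 0.68087823])}
wrist {'K': array([[339.45441434,   0.        , 257.85473597],
       [  0.        , 339.45441434, 190.77804308],
       [  0.        ,   0.        ,   1.        ]]), 'T_tool_cam': array([[ 8.24023597e-05,  9.66948438e-01,  2.54971980e-01,
         7.50693493e-02],
       [ 9.99999964e-01, -1.42313194e-05, -2.69211560e-04,
        -2.47902490e-04],
       [-2.56685110e-04,  2.54971993e-01, -9.66948404e-01,
        -1.77879130e-01],
       [ 0.00000000e+00,  0.00000000e+00,  0.00000000e+00,
         1.00000000e+00]])}
```

View pics/top0.png

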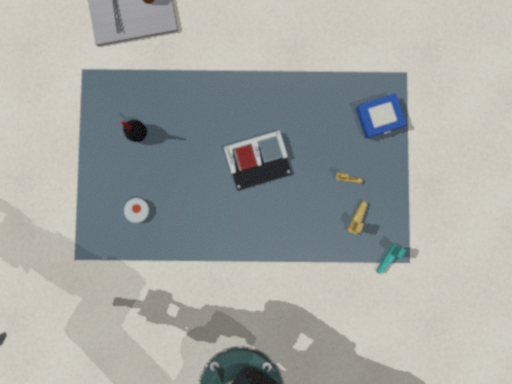

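View pics/scene0.png

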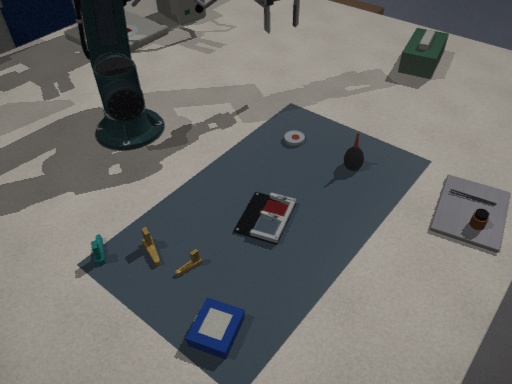

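Top view, brass-like candidates: the larger brass one at (358,218), a smaller brass/yellow one at (349,178) and a turquoise one at (391,258). The larger brass one fits the description. The holder is at (260,160), with the red tile in its left (+y) bay. I'll confirm in an enlarged crop.

```bash
python3 - <<'E'
from h import *
t=cv2.imread('pics/top0.png')
a=cv2.resize(t[120:200,215:300],None,fx=7,fy=7,interpolation=cv2.INTER_CUBIC)
b=cv2.resize(t[165:275,330:410],None,fx=5,fy=5,interpolation=cv2.INTER_CUBIC)
H=max(a.shape[0],b.shape[0]); c=np.zeros((H,800,3),np.uint8)
a=cv2.resize(t[125:195,218:298],None,fx=5,fy=5,interpolation=cv2.INTER_CUBIC)
c[:a.shape[0],:a.shape[1]]=a; c[:b.shape[0],400:400+b.shape[1]]=b
cv2.imwrite('pics/crop1.png',c)
C=cam('top')
print(px2w(C,[[391,258],[358,218],[349,178],[260,160],[136,210],[134,130]],0.0).round(3))
E
```

```text
[[ 0.333 -0.383  0.   ]
 [ 0.434 -0.299  0.   ]
 [ 0.537 -0.277  0.   ]
 [ 0.582 -0.045  0.   ]
 [ 0.449  0.273  0.   ]
 [ 0.657  0.285  0.   ]]
```

View pics/crop1.png

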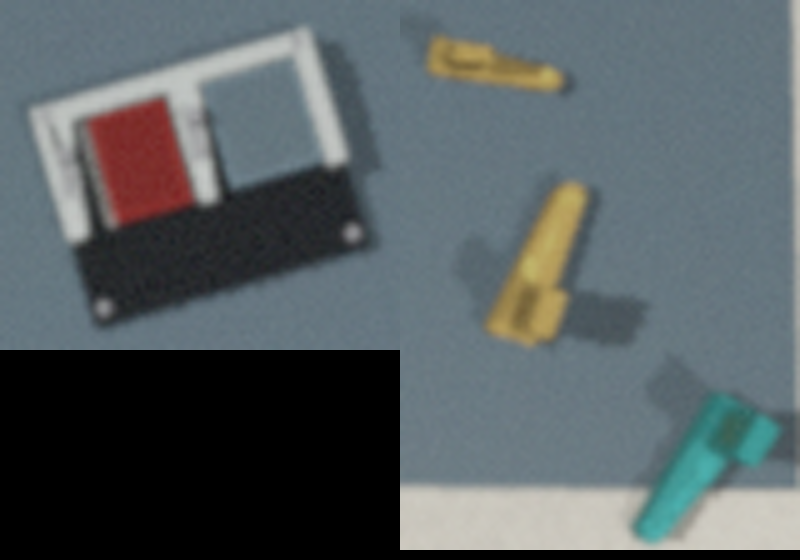

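The crop confirms it. The large brass wedge has its nose at about (365,202), its rear at (352,232) and the grip at the rear. The small brass one at (349,178) and the turquoise one stay untouched. The red tile is in bay 1 (left, +y), with its gap on the left beside rail1.

```bash
python3 - <<'E'
from h import *
C=cam('top')
cr=lambda L,ox,oy,x0: [[ox+(x-x0)/5,oy+y/5] for x,y in L]
w=px2w(C,cr([(575,185),(510,335)],330,165,400),0.012)
d=w[0]-w[1]; print('wedge',w.round(3),np.degrees(np.arctan2(d[1],d[0])),np.linalg.norm(d))
u=d/np.linalg.norm(d); print('grip',(w[0]-.069*u).round(3))
g=px2w(C,cr([(550,315)],330,165,400),0.056);print('griptop',g.round(3))
print('turq',px2w(C,cr([(745,430),(655,530)],330,165,400),0.03).round(3))
h=px2w(C,cr([(100,327),(372,245)],218,125,0),0.008); d=h[1]-h[0]
print('apron',h.round(3),np.linalg.norm(d),np.degrees(np.arctan2(d[1],d[0]))+90)
h2=px2w(C,cr([(30,107),(310,28)],218,125,0),0.02); d=h2[1]-h2[0]
print('endwall',h2.round(3),np.linalg.norm(d),np.degrees(np.arctan2(d[1],d[0]))+90)
d=h2[0]-h[0];print(np.linalg.norm(d),np.degrees(np.arctan2(d[1],d[0])))
o=status.get_obs()
def rel(p,yaw):
    Rm=R.from_euler('xyz',o['ee_rot']).as_matrix(); return Rm.T@(np.array(p)-o['tool_pos'])*1000, (R.from_matrix(Rm).inv()*R.from_euler('xyz',[np.pi,0,yaw])).as_rotvec(degrees=True)
G=(w[0]-.069*u); print(rel([G[0],G[1],.16],np.arctan2(u[1],u[0])))
E
```

```text
wedge [[ 0.475 -0.314  0.012]
 [ 0.399 -0.28   0.012]] -23.748911834762094 0.08355907648992264
grip [ 0.412 -0.286  0.012]
griptop [[ 0.411 -0.287  0.056]]
turq [[ 0.354 -0.392  0.03 ]
 [ 0.305 -0.346  0.03 ]]
apron [[ 0.502  0.011  0.008]
 [ 0.545 -0.129  0.008]] 0.14613494301220883 17.42120239715129
endwall [[ 0.613  0.047  0.02 ]
 [ 0.655 -0.095  0.02 ]] 0.14871084075559915 16.541843110723192
0.11780424504691143 18.213686933945457
(array([-492.45127334, -645.23907162,   45.56172962]), array([-1.75878098e-02,  1.50816113e-01,  1.79983768e+02]))
```

move_arm([
  [[-60, -80, 5], [0, 0, 20], 0.2],
  [[-120, -160, 10], [0, 0, 40], 0.2],
  [[-180, -240, 15], [0, 0, 60], 0.2],
  [[-240, -310, 20], [0, 0, 80], 0.2],
  [[-280, -370, 25], [0, 0, 90], 0.2],
  [[-280, -370, 25], [0, 0, 90], 0.2],
  [[-280, -370, 25], [0, 0, 90], 0.2],
  [[-280, -370, 25], [0, 0, 90], 0.2],
  [[-280, -370, 25], [0, 0, 90], 0.2],
  [[-330, -430, 30], [0, 0, 105], 0.2],
  [[-380, -490, 35], [0, 0, 120], 0.2],
  [[-430, -560, 40], [0, 0, 140], 0.2],
  [[-470, -620, 43], [0, 0, 155], 0.2],
  [[-492, -645, 45], [0, 0, 170], 0.2],
  [[-492, -645, 45], [0, 0, 179.5], 0.2],
  [[-492, -645, 45], [0, 0, 179.5], 0.2],
  [[-492, -645, 45], [0, 0, 179.5], 0.2],
  [[-492, -645, 45], [0, 0, 179.5], 0.2],
])

```text
time: 2.4
tool_pos: [0.4117, -0.2852, 0.1599]
ee_rot: [-3.141, 0.001, -0.409]
wrist_force: [-0.3, 0.0, -0.4]
width: 0.0562
```

```bash
python3 - <<'E'
from h import *
o=status.get_obs(); np.save('o1.npy',o,allow_pickle=True); print(o['tool_pos'],o['ee_rot'],o['time'],o['joint_positions'])
save('wrist','w1.png')
a=cv2.imread('pics/w1.png'); cv2.imwrite('pics/w1b.png',cv2.resize(a,(768,576),interpolation=cv2.INTER_CUBIC))
E
```

```text
[ 0.41172487 -0.2852348   0.15985559] [-3.14110383e+00  1.16763748e-03 -4.09261282e-01] 2.4 [-7.19185061e-01 -7.87161685e-03  1.55948771e+00  1.09442786e-04
  1.59123765e+00  1.26087500e+00]
```

View pics/w1b.png

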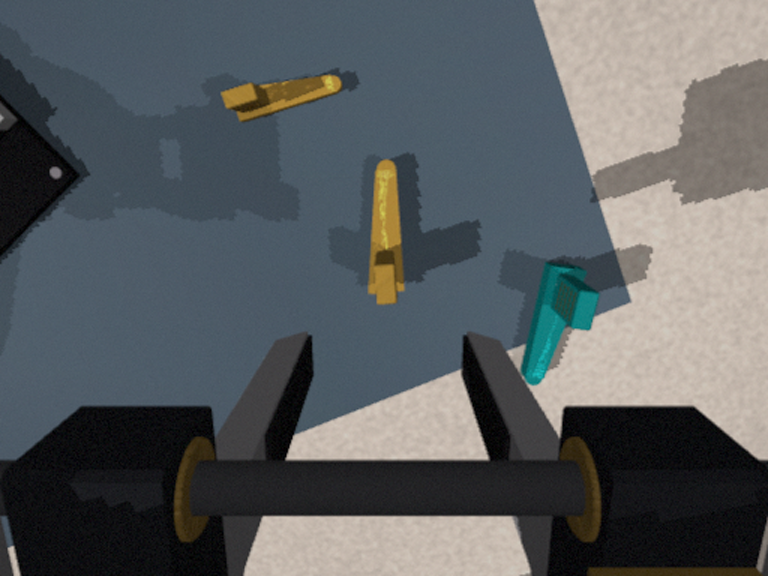

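The wrist picture shows the large wedge nearly aligned with the tool. Its nose is at (386,160) in the 768-wide picture, the grip top face spans (375–396, 263–303), and the rear corners are at (369,293) and (404,293). Turquoise is clear at the lower right.

```bash
python3 - <<'E'
from h import *
o=np.load('o1.npy',allow_pickle=True).item()
C=cam('wrist',o)
q=lambda L,z: px2w(C,np.array(L)/1.5,z)
Rm=R.from_euler('xyz',o['ee_rot']).as_matrix()
def tl(P): return ((P-o['tool_pos'])@Rm*1000).round(1)
print('griptop corners',tl(q([(375,265),(395,265),(376,303),(396,303)],.056)))
print('nose',tl(q([(386,160)],.014)),'edges near nose',tl(q([(376,178),(397,178)],.014)),'rear',tl(q([(369,293),(404,293)],.014)))
E
```

```text
griptop corners [[ 10.9  -6.5 103.8]
 [ 10.9   4.8 103.8]
 [-11.5  -6.  103.9]
 [-11.5   5.5 103.9]]
nose [[ 67.9  -0.3 145.8]] edges near nose [[ 57.1  -6.5 145.8]
 [ 57.1   6.5 145.8]] rear [[-17.3 -11.6 145.9]
 [-17.3  11.5 145.9]]
```

move_arm([
  [[-0.5, -0.5, 50], [0, 0, -4], 0.2],
  [[-0.5, -0.5, 90], [0, 0, -4], 0.2],
  [[-0.5, -0.5, 120], [0, 0, -4], 0.2],
  [[-0.5, -0.5, 140], [0, 0, -4], 0.2],
  [[-0.5, -0.5, 140], [0, 0, -4], 0.2],
  [[-0.5, -0.5, 140], [0, 0, -4], -1],
  [[-0.5, -0.5, 140], [0, 0, -4], -1],
  [[-0.5, -0.5, 140], [0, 0, -4], -1],
  [[-0.5, -0.5, 140], [0, 0, -4], -1],
  [[-0.5, -0.5, 140], [0, 0, -4], -1],
  [[-0.5, -0.5, 140], [0, 0, -4], -1],
])

```text
time: 3.82
tool_pos: [0.4118, -0.2846, 0.0206]
ee_rot: [-3.141, -0.0, -0.336]
wrist_force: [0.2, -0.4, 1.4]
width: 0.0118
```

```bash
python3 - <<'E'
from h import *
o=status.get_obs(); print(o)
E
```

```text
{'time': 3.825, 'joint_positions': array([-7.18057149e-01,  9.25135339e-02,  1.74396090e+00,  1.99475775e-04,
        1.30493356e+00,  1.18893535e+00]), 'qvel': array([ 0.00032346,  0.00104225, -0.00112848, -0.00077109,  0.0008164 ,
        0.0011772 ]), 'joint_torque': array([-1.28289163e-01, -3.06623411e+01, -2.68750691e+01, -1.78675546e-02,
       -1.67712858e-01,  3.56382610e-03]), 'tool_pos': array([ 0.41184363, -0.28455448,  0.02064872]), 'ee_rot': array([-3.14148285e+00, -2.43082007e-04, -3.36248583e-01]), 'wrist_force': array([ 0.18826016, -0.42133647,  1.39084154]), 'wrist_torque': array([ 0.10292934,  0.15244764, -0.05295489]), 'width': 0.011845510683453565}
```

Grip width is 11.8 mm, so the wedge is held. Next I'll lift it and carry it in front of the red bay for a close look.

move_arm([
  [[0, 0, -30], [0, 0, 0], -1],
  [[0, 0, -70], [0, 0, 0], -1],
  [[0, 0, -104], [0, 0, 0], -1],
  [[-8, -45, -104], [0, 0, -6], -1],
  [[-16, -90, -104], [0, 0, -13], -1],
  [[-24, -135, -104], [0, 0, -20], -1],
  [[-32, -180, -104], [0, 0, -27], -1],
  [[-40, -225, -104], [0, 0, -33], -1],
  [[-46, -255, -104], [0, 0, -36], -1],
  [[-46, -262, -104], [0, 0, -36.6], -1],
  [[-46, -262, -104], [0, 0, -36.6], -1],
  [[-46, -262, -104], [0, 0, -36.6], -1],
  [[-46, -262, -104], [0, 0, -36.6], -1],
])

```text
time: 5.45
tool_pos: [0.4547, -0.023, 0.1244]
ee_rot: [3.142, 0.0, 0.301]
wrist_force: [-0.1, -0.2, -1.5]
width: 0.0118
```

```bash
python3 - <<'E'
from h import *
o=status.get_obs(); np.save('o2.npy',o,allow_pickle=True); print(o['tool_pos'],o['ee_rot'],o['time'],o['joint_positions'],o['wrist_force'],o['width'])
save('wrist','w2.png')
a=cv2.imread('pics/w2.png'); cv2.imwrite('pics/w2b.png',cv2.resize(a,(768,576),interpolation=cv2.INTER_CUBIC))
E
```

```text
[ 0.45468643 -0.02300715  0.12438255] [3.14151317e+00 2.12957910e-04 3.00626725e-01] 5.45 [-1.75071229e-01 -9.50148059e-02  1.71379503e+00 -1.68375339e-04
  1.52296535e+00  1.09510643e+00] [-0.13228986 -0.19505464 -1.45725628] 0.011843297428915331
```

View pics/w2b.png

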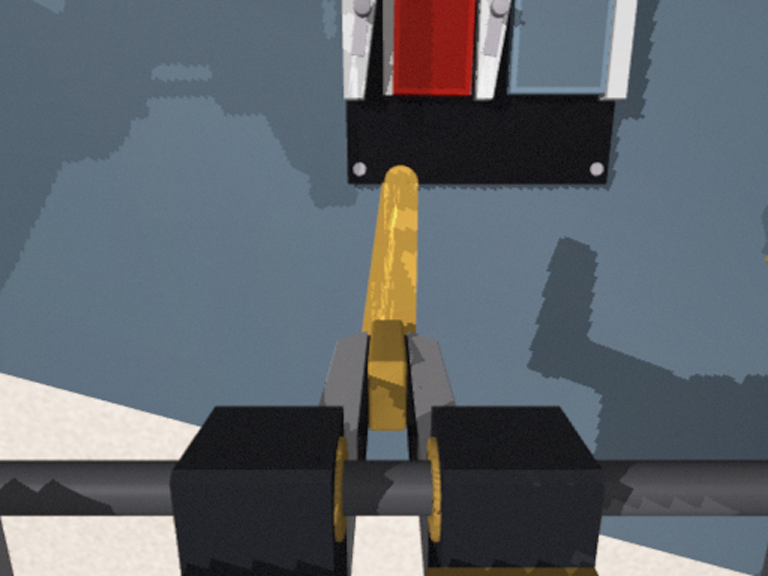

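The wrist picture (768 wide) shows the wedge held and aligned. The mouth line is at row ≈97, the red tile's front edge runs from (394,96) to (474,96), and the gap on its left is at columns ≈365–390. I'll enlarge the bay.

```bash
python3 - <<'E'
from h import *
a=cv2.imread('pics/w2.png')[0:125,225:345]; a=cv2.convertScaleAbs(a,alpha=1.3,beta=25)
cv2.imwrite('pics/w2c.png',cv2.resize(a,None,fx=4.8,fy=4.8,interpolation=cv2.INTER_CUBIC))
E
```

```text
(no output)
```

View pics/w2c.png

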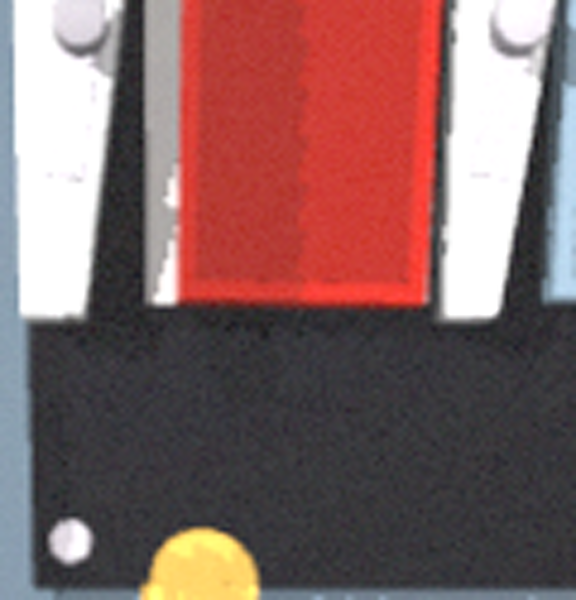

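```bash
python3 - <<'E'
from h import *
o=np.load('o2.npy',allow_pickle=True).item()
C=cam('wrist',o); Rm=R.from_euler('xyz',o['ee_rot']).as_matrix()
def q(L,z): 
    return ((px2w(C,np.array(L)/4.8+[225,0],z)-o['tool_pos'])@Rm*1000).round(1)[:,:2].tolist()
print('red top corners L,R front; L,R back',q([(180,302),(428,302),(183,5),(440,5)],.018))
print('grey strip L front/back at z18',q([(148,302),(148,5)],.018),'z8',q([(148,302),(148,5)],.008))
print('railL inner front/back z20',q([(88,318),(121,45)],.020),'outer',q([(20,318),(14,30)],.02))
print('divider L(fence face) front/back z20',q([(440,318),(452,30)],.020),'R',q([(498,318),(540,70)],.02))
print('grey tile left front',q([(546,300),(556,100)],.018))
print('apron left front corner z8',q([(35,588)],.008),'left mouth',q([(27,320)],.008))
W=np.array([[152,600]]) 
zb=o['tool_pos'][2]-.0206
print('zb',zb,'nose pt,L,R',q([(203,528)],zb+.014),q([(150,570),(256,570)],zb+.014))
h=np.array([[345,183],[608,184]])/1.5
P=((px2w(C,h,.008)-o['tool_pos'])@Rm*1000); print('apron front',P.round(1))
E
```

```text
red top corners L,R front; L,R back [[102.2, 3.1], [102.2, 43.8], [146.1, 3.4], [146.1, 43.8]]
grey strip L front/back at z18 [[102.2, -2.2], [146.1, -2.1]] z8 [[103.2, -2.2], [148.7, -2.2]]
railL inner front/back z20 [[99.6, -12.0], [140.0, -6.4]] outer [[99.6, -23.1], [142.1, -23.1]]
divider L(fence face) front/back z20 [[99.6, 45.5], [142.1, 45.5]] R [[99.6, 55.0], [136.4, 59.6]]
grey tile left front [[102.5, 63.1], [132.5, 62.8]]
apron left front corner z8 [[55.5, -22.4]] left mouth [[100.3, -22.9]]
zb 0.10378254602608028 nose pt,L,R [[68.8, 4.5]] [[64.2, -1.3], [64.2, 10.4]]
apron front [[ 55.9 -24.3 116.4]
 [ 55.4 124.9 116.4]]
```

Numbers in tool axes at this pose: fence1 face at y≈46–47, rail face at the mouth y≈−12.7, tile from 3 to 44. There is also an unexplained light strip about 5 mm wide at y −2…3 beside the tile. I'll check its height by parallax from the left.

move_arm([
  [[20, -30, 0], [0, 0, 0], -1],
  [[40, -60, 0], [0, 0, 0], -1],
  [[40, -60, 0], [0, 0, 0], -1],
  [[40, -60, 0], [0, 0, 0], -1],
  [[40, -60, 0], [0, 0, 0], -1],
])

```text
time: 6.12
tool_pos: [0.4749, 0.0462, 0.1245]
ee_rot: [3.141, 0.0, 0.301]
wrist_force: [-0.0, -0.1, -1.9]
width: 0.0119
```

```bash
python3 - <<'E'
from h import *
o=status.get_obs(); np.save('o3.npy',o,allow_pickle=True); print(o['tool_pos'],o['ee_rot'],o['time'])
save('wrist','w3.png')
a=cv2.imread('pics/w3.png')[0:200,280:460]; a=cv2.convertScaleAbs(a,alpha=0.9,beta=25)
cv2.imwrite('pics/w3c.png',cv2.resize(a,None,fx=3,fy=3,interpolation=cv2.INTER_CUBIC))
E
```

```text
[0.4749104  0.04621386 0.12445178] [3.14134870e+00 1.70228208e-04 3.01148627e-01] 6.125
```

View pics/w3c.png

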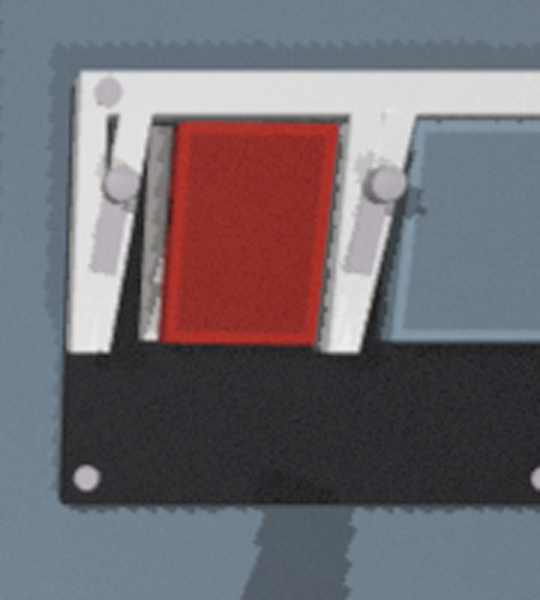

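```bash
python3 - <<'E'
from h import *
o=np.load('o3.npy',allow_pickle=True).item(); o2=np.load('o2.npy',allow_pickle=True).item()
C=cam('wrist',o); Rm=R.from_euler('xyz',o2['ee_rot']).as_matrix()
def q(L,z): 
    return ((px2w(C,np.array(L)/3+[280,0],z)-o2['tool_pos'])@Rm*1000).round(1)[:,:2].tolist()
for z in(.008,.012,.018): print('strip L front/back at z',z,q([(140,340),(152,120)],z))
print('red FL FR BL BR z18',q([(161,343),(316,344),(177,123),(340,123)],.018))
print('rail front inner, near wall',q([(110,352),(150,118)],.02),'fence front/back top',q([(322,352),(350,118)],.02))
print('apron FL, mouth L',q([(61,502),(68,353)],.008))
print('end wall face',q([(250,117)],.02))
E
```

```text
strip L front/back at z 0.008 [[103.0, -2.5], [160.4, -2.4]]
strip L front/back at z 0.012 [[103.1, -3.3], [159.7, -3.2]]
strip L front/back at z 0.018 [[103.3, -4.5], [158.8, -4.3]]
red FL FR BL BR z18 [[102.5, 1.3], [102.3, 43.5], [158.1, 2.2], [158.1, 44.3]]
rail front inner, near wall [[100.2, -12.9], [158.9, -5.3]] fence front/back top [[100.3, 44.6], [159.0, 46.0]]
apron FL, mouth L [[56.6, -23.3], [99.4, -22.7]]
end wall face [[159.2, 20.3]]
```

The strip's parallax fits floor level (z≈8 mm), and it runs parallel to the fence over the length of the bay. It is a flat marking on the floor rather than an obstacle. Next I'll lower the wedge onto the apron in front of the gap.

move_arm([
  [[-23, 50, 0], [0, 0, 0], -1],
  [[-23, 50, 30], [0, 0, 0], -1],
  [[-23, 50, 60], [0, 0, 0], -1],
  [[-23, 50, 85], [0, 0, 0], -1],
  [[-23, 50, 93], [0, 0, 0], -1],
  [[-23, 50, 94.5], [0, 0, 0], -1],
  [[-23, 50, 94.5], [0, 0, 0], -1],
  [[-23, 50, 94.5], [0, 0, 0], -1],
])

```text
time: 7.18
tool_pos: [0.469, -0.0075, 0.0312]
ee_rot: [3.141, -0.002, 0.303]
wrist_force: [-0.7, -0.3, -0.8]
width: 0.0116
```

```bash
python3 - <<'E'
from h import *
o=status.get_obs(); np.save('o4.npy',o,allow_pickle=True); print(o['tool_pos'],o['ee_rot'],o['time'],o['wrist_force'])
save('wrist','w4.png')
a=cv2.imread('pics/w4.png')[0:240,170:410]; a=cv2.convertScaleAbs(a,alpha=1.1,beta=25)
cv2.imwrite('pics/w4c.png',cv2.resize(a,None,fx=2.5,fy=2.5,interpolation=cv2.INTER_CUBIC))
E
```

```text
[ 0.4689506  -0.00751639  0.03118193] [ 3.14062911e+00 -2.20148004e-03  3.02648317e-01] 7.175 [-0.66675712 -0.2907081  -0.77872465]
```

View pics/w4c.png

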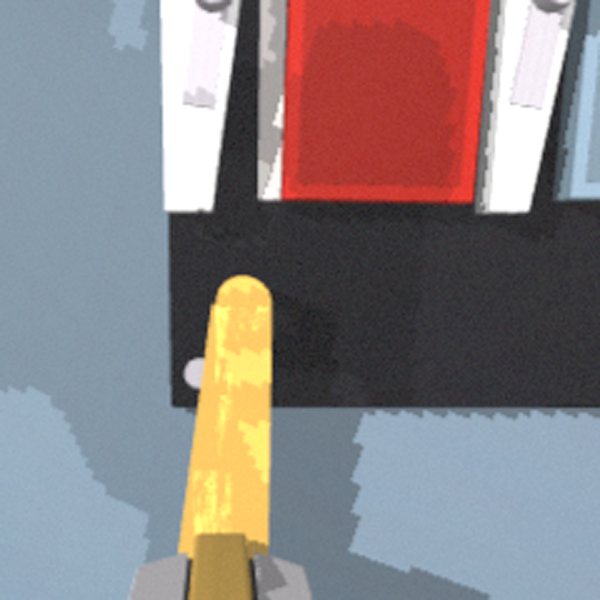

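The wedge is now over the apron with its nose at crop (244,276). The rail's inner edge at the mouth is at (213,212), the tile's front-left corner at (284,200) and the strip's left edge at (258,200).

```bash
python3 - <<'E'
from h import *
o=np.load('o4.npy',allow_pickle=True).item()
C=cam('wrist',o); Rm=R.from_euler('xyz',o['ee_rot']).as_matrix()
def q(L,z): 
    return ((px2w(C,np.array(L)/2.5+[170,0],z)-o['tool_pos'])@Rm*1000).round(1)[:,:2].tolist()
zb=o['tool_pos'][2]-.0206; print(zb)
print('nose',q([(244,276)],zb+.014),'straight face front/back',q([(272,310),(268,540)],zb+.014),'left',q([(213,310),(180,540)],zb+.014))
print('red FL FR, L back',q([(284,200),(474,201),(288,5)],.018))
print('strip L z8',q([(258,200),(258,5)],.008))
print('rail inner front/back z20',q([(213,211),(240,20)],.02),'fence top edge',q([(477,211),(495,20),(488,211)],.02))
print('apron FL, front R, mouth L',q([(172,407),(590,407),(166,212)],.008))
E
```

```text
0.010581928892708613
nose [[68.5, 4.7]] straight face front/back [[61.5, 10.7], [9.6, 10.6]] left [[61.5, -1.9], [9.6, -9.6]]
red FL FR, L back [[84.2, 13.3], [84.0, 54.1], [122.0, 13.4]]
strip L z8 [[84.8, 8.2], [124.5, 7.7]]
rail inner front/back z20 [[81.9, -1.9], [118.7, 3.6]] fence top edge [[81.9, 54.3], [118.7, 55.1], [81.9, 56.7]]
apron FL, front R, mouth L [[37.5, -11.9], [37.5, 88.4], [82.2, -12.7]]
```

move_arm([
  [[0, 0, 1], [0, 0, 0], -1],
  [[0, 0, 2], [0, 0, 0], -1],
  [[4, 0, 2], [0, 0, 0], -1],
  [[9, 0, 2], [0, 0, 0], -1],
  [[14, 0, 2], [0, 0, 0], -1],
  [[18, 0.5, 2], [0, 0, 0], -1],
  [[22, 1, 2], [0, 0, 0], -1],
  [[26, 1.5, 2], [0, 0, 0], -1],
  [[30, 2, 2], [0, 0, 0], -1],
  [[30, 2, 2], [0, 0, 0], -1],
])

```text
time: 8.48
tool_pos: [0.4978, -0.0004, 0.0286]
ee_rot: [3.141, -0.0, 0.303]
wrist_force: [-2.9, -0.1, 4.6]
width: 0.0115
```

```bash
cat > f.py <<'E'
from h import *
o=status.get_obs(); Rm=R.from_euler('xyz',o['ee_rot']).as_matrix(); o4=np.load('o4.npy',allow_pickle=True).item(); R4=R.from_euler('xyz',o4['ee_rot']).as_matrix()
print('t',o['time'],'shift since o4 mm',((o['tool_pos']-o4['tool_pos'])@R4*1000).round(1),'z',o['tool_pos'][2].round(4),'F tool',(Rm.T@o['wrist_force']).round(1),'M tool',(Rm.T@o['wrist_torque']).round(2),'rot',np.degrees(o['ee_rot']).round(2),'w',o['width'].round(4))
E
python3 f.py
```

```text
Traceback (most recent call last):
  File "f.py", line 3, in <module>
    print('t',o['time'],'shift since o4 mm',((o['tool_pos']-o4['tool_pos'])@R4*1000).round(1),'z',o['tool_pos'][2].round(4),'F tool',(Rm.T@o['wrist_force']).round(1),'M tool',(Rm.T@o['wrist_torque']).round(2),'rot',np.degrees(o['ee_rot']).round(2),'w',o['width'].round(4))
                                                                                                                                                                                                                                                            ^^^^^^^^^^^^^^^^
AttributeError: 'float' object has no attribute 'round'
```

move_arm([
  [[3, 0.5, -0.3], [0, 0, 0], -1],
  [[6, 0.9, -0.3], [0, 0, 0], -1],
  [[9, 1.3, -0.3], [0, 0, 0], -1],
  [[12, 1.7, -0.3], [0, 0, 0], -1],
  [[15, 2.1, -0.3], [0, 0, 0], -1],
  [[18, 2.5, -0.3], [0, 0, 0], -1],
  [[21, 2.9, -0.3], [0, 0, 0], -1],
  [[24, 3.2, -0.3], [0, 0, 0], -1],
  [[24, 3.2, -0.3], [0, 0, 0], -1],
])

```text
time: 9.6
tool_pos: [0.5212, 0.0038, 0.0286]
ee_rot: [-3.141, 0.0, 0.303]
wrist_force: [-3.8, -0.8, 5.0]
width: 0.0116
```

```bash
sed -i "s/o\['width'\].round(4)/o['width']/; s/o\['tool_pos'\]\[2\].round(4)/o['tool_pos'][2]/" f.py; python3 f.py
```

```text
t 9.6 shift since o4 mm [53.2  4.8  2.7] z 0.028648628769555057 F tool [-3.8 -0.4 -5. ] M tool [ 0.18 -0.73 -0.  ] rot [-1.7999e+02  2.0000e-02  1.7340e+01] w 0.011621615696857808
```

move_arm([
  [[1.5, 0.2, 0], [0, 0, 0], -1],
  [[3, 0.4, 0], [0, 0, 0], -1],
  [[4.5, 0.6, 0], [0, 0, 0], -1],
  [[6, 0.9, 0], [0, 0, 0], -1],
  [[6, 0.9, 0], [0, 0, 0], -1],
])

```text
time: 10.22
tool_pos: [0.5267, 0.0047, 0.0287]
ee_rot: [-3.141, 0.001, 0.303]
wrist_force: [-5.6, -0.9, 6.8]
width: 0.0122
```

```bash
python3 f.py
```

```text
t 10.225 shift since o4 mm [58.8  5.6  2.6] z 0.028667496486225748 F tool [-5.7 -0.8 -6.8] M tool [ 0.25 -0.97 -0.03] rot [-1.7998e+02  7.0000e-02  1.7340e+01] w 0.012191284999626696
```

move_arm([
  [[1, 0.1, -0.2], [0, 0, 0], -1],
  [[2, 0.3, -0.2], [0, 0, 0], -1],
  [[3, 0.4, -0.2], [0, 0, 0], -1],
  [[4, 0.5, -0.2], [0, 0, 0], -1],
  [[4, 0.5, -0.2], [0, 0, 0], -1],
])

```text
time: 10.85
tool_pos: [0.5302, 0.0052, 0.0287]
ee_rot: [-3.141, 0.002, 0.303]
wrist_force: [-6.8, -1.4, 7.2]
width: 0.0117
```

```bash
python3 f.py
```

```text
t 10.85 shift since o4 mm [62.2  6.1  2.6] z 0.02870559876980403 F tool [-6.9 -0.7 -7.2] M tool [ 0.12 -1.14  0.03] rot [-1.7997e+02  1.4000e-01  1.7340e+01] w 0.011749187533213539
```

move_arm([
  [[1, 0.1, 0], [0, 0, 0], -1],
  [[2, 0.2, 0], [0, 0, 0], -1],
  [[3, 0.3, 0], [0, 0, 0], -1],
  [[3, 0.3, 0], [0, 0, 0], -1],
])

```text
time: 11.35
tool_pos: [0.5307, 0.0054, 0.029]
ee_rot: [-3.14, 0.008, 0.303]
wrist_force: [-13.1, -2.0, 13.7]
width: 0.0116
```

```bash
python3 f.py
```

```text
t 11.35 shift since o4 mm [62.8  6.1  2.3] z 0.029010234263661342 F tool [-13.2  -2.  -13.6] M tool [ 0.34 -2.25  0.01] rot [-179.93    0.46   17.33] w 0.01162613129291309
```

Jammed: the last 3 mm commanded gave only 0.6 mm of travel, and the push is 13 N at a tip depth of ≈49 mm. I'll ease the downward load slightly, hold, and check with pictures.

move_arm([
  [[0.3, 0, -0.5], [0, 0, 0], -1],
  [[0.6, 0, -0.8], [0, 0, 0], -1],
  [[0.6, 0, -0.8], [0, 0, 0], -1],
  [[0.6, 0, -0.8], [0, 0, 0], -1],
  [[0.6, 0, -0.8], [0, 0, 0], -1],
])

```text
time: 11.98
tool_pos: [0.5308, 0.0055, 0.0291]
ee_rot: [-3.14, 0.009, 0.302]
wrist_force: [-14.6, -2.4, 10.2]
width: 0.0118
```

```bash
python3 f.py; python3 - <<'E'
from h import *
o=status.get_obs(); np.save('o5.npy',o,allow_pickle=True)
save('wrist','w5.png'); save('top','top5.png')
a=cv2.imread('pics/w5.png')[0:190,170:370]; a=cv2.convertScaleAbs(a,alpha=1.1,beta=25)
cv2.imwrite('pics/w5c.png',cv2.resize(a,None,fx=3,fy=3,interpolation=cv2.INTER_CUBIC))
E
```

```text
t 11.975 shift since o4 mm [63.   6.   2.2] z 0.029111901742891418 F tool [-14.8  -2.1 -10. ] M tool [ 0.21 -2.27  0.05] rot [-179.92    0.51   17.33] w 0.01180022155133857
```

View pics/w5c.png

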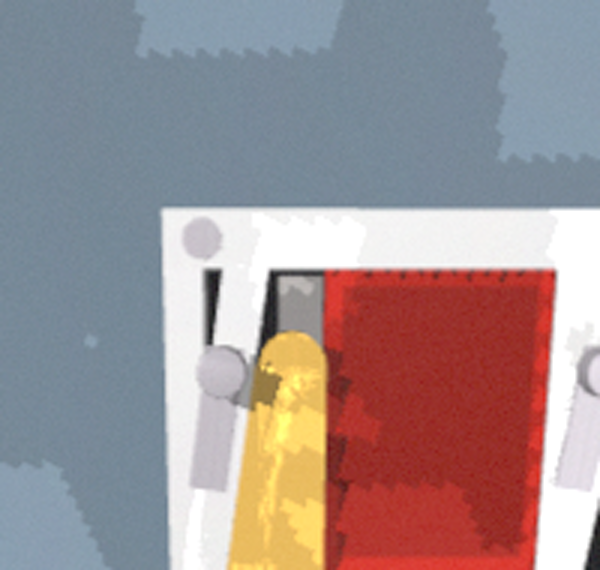

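The close view shows the wedge nose at (293,335) jammed between the rail, at (255,400), and the tile. The tile's left edge at x≈325 is parallel to the wedge, and no gap shows at the fence side (555,272)–(535,570). I'll hold for half a second to check that it is steady.

move_arm([
  [[0, 0, 0], [0, 0, 0], -1],
  [[0, 0, 0], [0, 0, 0], -1],
  [[0, 0, 0], [0, 0, 0], -1],
  [[0, 0, 0], [0, 0, 0], -1],
])

```text
time: 12.58
tool_pos: [0.5308, 0.0055, 0.0291]
ee_rot: [-3.14, 0.009, 0.303]
wrist_force: [-12.6, -2.3, 10.2]
width: 0.0117
```

```bash
python3 f.py; python3 - <<'E'
from h import *
o=np.load('o5.npy',allow_pickle=True).item(); C=cam('wrist',o); Rm=R.from_euler('xyz',o['ee_rot']).as_matrix()
q=lambda L,z:((px2w(C,np.array(L)/3+[170,0],z)-o['tool_pos'])@Rm*1000).round(1)[:,:2].tolist()
print('nose',q([(293,333)],.022),'tile L back/front',q([(325,272),(325,560)],.018),'tile R',q([(555,272),(535,565)],.018),'endwall',q([(300,268)],.02))
a=cv2.imread('pics/top0.png').astype(int);b=cv2.imread('pics/top5.png').astype(int)
g=np.abs(a-b).sum(2)
for n,(u,v) in dict(petri=(136,210),blower=(134,130),box=(382,116),small=(349,178),greytile=(270,150)).items(): print(n,(g[v-14:v+15,u-14:u+15]>90).sum())
E
```

```text
t 12.575 shift since o4 mm [62.9  6.   2.2] z 0.02909161504764747 F tool [-12.8  -1.6 -10.1] M tool [ 0.26 -2.29  0.05] rot [-179.92    0.52   17.33] w 0.011688196873171689
nose [[68.3, 4.7]] tile L back/front [[78.7, 10.4], [25.9, 11.3]] tile R [[78.7, 51.2], [24.9, 51.4]] endwall [[79.3, 5.9]]
petri 0
blower 0
box 0
small 24
greytile 333
```

```bash
python3 -c "
from bench import order; print(order.close_job())"
```

```text
the job is handed in; nothing more can be done
None
```

I picked up the large brass wedge by its grip and slid it along the floor of bay 1, between the red tile and the sloping rail, until it jammed. I handed the job in at about 12.6 s, still gripping the wedge and pushing it home.

**Last checks**
- **Wedge:** the tip is about 49 mm inside the mouth, 11 mm short of the end wall. It did not move over the last 0.6 s.
- **Push and grip:** the push along the wedge is about 13 N, down from 14.8 N just before. The grip width is 11.7 mm.
- **Red tile:** no gap shows at the fence, and its edge is parallel to the wedge within about 1°. I judged this from the wrist picture. The contact forces on tile, fence and rail could not be measured directly.
- **Bystanders:** the petri dish, blower and slide box are unchanged in the top view.

**Checks that were less clean**
- **Grey tile:** the before/after comparison of the top view changed there, and slightly at the small brass wedge. I put this down to the arm and its shadow, as the wedge never went near either, but I did not confirm it by looking.
- **Downward load:** it is about 10 N, and the gripper is pitched about 0.5°, a side effect of pushing high on the grip.
- **Light strip in the red bay:** it lies at floor level, and I took it for a flat marking. The wedge slid over it without catching.

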